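# Hold the magnifier over a coil picked from the pocket tray

## Task

Take the black coil with the copper ring on top out of the pocket tray and stand it flat, right way up, in the middle of the white inspection dish. Then draw the magnifier out of its slanted stand, turn it so that the lens lies level, and finish still holding it in the gripper with the lens centred over the coil, about 7 cm above the dish and touching nothing else. Leave the red and green parts, the tape roll and the USB stick where they are.

Things in the scene. Friction and masses are not known exactly. Their poses are not given: they have to be found in the camera images.
- coil: the part to inspect: a black block 13 x 13 x 12 mm (x, y, z) with a copper-coloured ring on its top face and steel contacts on two sides; 12 g. Origin at the centre of its underside, z up through the top face. It stands in one of the tray's pockets and rises 9 mm above the tray's top face.
- red_part: a red block of the same size in another pocket; leave it. Origin at the centre of its underside.
- green_part: a green block of the same size in another pocket; leave it. Origin at the centre of its underside.
- tray: grey pocket tray, fixed, 50 x 166 x 7 mm (x, y, z), origin at the centre of its underside. Four square pockets 18 mm wide, 3 mm deep, in a row along its y axis at y = -63, -21, +21, +63 mm; one is empty. Parts stand square in them: a grasp closing along the tray's x axis has no neighbours beside it.
- dish: round white inspection dish, fixed to the desk, 64 mm across, 9 mm high; a flat floor 56 mm across, 6 mm above the desk, inside a 3 mm high rim. Origin at the centre of its underside.
- stand: magnifier stand, fixed: wooden base 110 x 64 x 8 mm (origin at the centre of its underside), black square sleeve rising at 45 degrees towards the stand's +x (roughly away from the robot), open at the top. It encloses the lowest 45 mm of the handle with 1.5 mm of play above and at each side; a 10 mm wide tongue goes on under the handle to 86 mm from the handle's end.
- magnifier: hand magnifier, 192 mm long, 80 g, handle loose in the stand's sleeve. Origin at the handle's end, on its centre line; x along the handle to the lens, y across it, z square to the lens plane. Handle: straight dark wooden bar 115 mm long, 16 wide (y), 12 thick (z); lens in a steel ring 72 mm across, 7 thick. Centre of mass about 72 mm from the handle's end. Comes free when drawn 46 mm along its x.
- mag_grip (a point): point on the handle's centre line 82 mm from its end, clear of the sleeve, good to grip across the 16 mm width; axes as the magnifier's
- mag_lens (a point): centre of the magnifier's lens, 156 mm from the handle's end; axes as the magnifier's
- tape_roll: roll of beige tape lying on the desk, 104 mm across, 25 mm high, loose; leave it. Origin at the centre of its underside.
- usb_stick: red USB stick lying on the desk, 18 x 60 x 9 mm, loose; leave it. Origin under its middle.
Things that resemble listed ones, but are neither listed nor needed, are in the scene too. There is more than one size of the magnifier; the one meant has the size given above.

How it is judged (in metres and radians):
On the way, in this order (a step that is already met when the one before it is completed fails the run):
1. the coil stands flat in the dish, let go (horizontal distance between coil and dish below 0.02 m and z of coil in the frame of dish between 0.004 and 0.0085 m and angle between coil's own z axis and vertical below 0.2 rad and linear speed of coil below 0.03 m/s and contact force between coil and the fingers below 0.05 N), for 0.2 s.
2. the magnifier is drawn out of its stand and held clear of it (distance between magnifier and stand above 0.09 m and contact force between magnifier and stand below 0.05 N and contact force between magnifier and the fingers above 0.5 N), for 0.1 s.
At the end, for the whole second after the job is handed in: The coil stands let go on the dish's floor, within 20 mm of its centre, tilted under 0.2 rad; the fingers hold the magnifier still, lens level within 0.2 rad, its centre within 20 mm of the coil in plan and 45 to 115 mm above the desk, touching neither coil, dish, stand nor tray (all of step 1 and horizontal distance between mag_lens and coil below 0.02 m and z of mag_lens in the frame of dish between 0.045 and 0.115 m and angle between the z axis of magnifier and the z axis of dish, either way round below 0.2 rad and contact force between magnifier and the fingers above 0.5 N and contact force between magnifier and coil below 0.05 N and contact force between magnifier and dish below 0.05 N and contact force between magnifier and stand below 0.05 N and contact force between magnifier and tray below 0.05 N and height (world z) of magnifier above 0.02 m and linear speed of magnifier below 0.03 m/s); the arm keeps its last pose, push and grip.
It fails at once if the red part is moved more than 15 mm (distance of red_part from where it was at the start of the episode above 0.015 m).
It fails at once if the green part is moved more than 15 mm (distance of green_part from where it was at the start of the episode above 0.015 m).
It fails at once if the tape roll is moved more than 15 mm (distance of tape_roll from where it was at the start of the episode above 0.015 m).
It fails at once if the USB stick is moved more than 15 mm (distance of usb_stick from where it was at the start of the episode above 0.015 m).
It also fails if it takes over 51 s, if anything falls off the work surface, if the arm or the gripper's body presses on something with over 40 N, if the wrist force passes 120 N, or if a joint passes its speed limit or range.

## Robot

A 7-joint arm with a two-finger parallel gripper is mounted at the origin on a cart in front of the work surface, level with it; the furniture and walls round the work are solid. World frame = base frame: x ahead of the robot, y to its left, z up, the work surface at z = 0. Lengths are in m, angles in degrees, forces in N, time in s.
With the tool pointing down it reaches from about 0.425 to 0.875 m from the base axis. Payload 4.7 kg.
Tool frame: the origin (TCP) lies between the finger pads; the fingertips stand 17 mm ahead of it and the grasp point (between the pads) lies 2 mm behind it; z points along the fingers, y is the line along which they close (so a half turn about z gives the same grasp; the last joint's range is limited). The gripper opens to 87 mm and grips with 3 to 60 N. Pads are 19 mm wide; open, the fingers measure 117 mm over their backs; the gripper's body (75 mm by 190 mm) begins 51 mm behind the grasp point.
Start: joints at [73.917, 18.392, -4.016, 83.108, 1.295, 78.541, -3.26], TCP at [0.189, -0.622, 0.24] pointing down, gripper open.
Joint ranges: [-163.93, 163.93], [-17.29, 119.83], [-79.2, 71.16], [3.27, 140.29], [-89.18, 269.18], [5.43, 117.66], [-154.24, 154.24]. Speed limits (degrees/s): [147.25, 147.25, 180, 180, 180, 180, 180].

## Interface

Orientations are given as [roll, pitch, yaw] about the fixed x, y, z axes, in that order (R = Rz(yaw) Ry(pitch) Rx(roll)).
In Python, from cell import env, cams gives the robot as it stands.
- The arm moves only by the shell command python3 -m pendant 'ROWS' [FORCE]. ROWS is JSON, a list of rows, each an object of numbers: "tx", "ty", "tz": the shift along the tool's x, y, z each as a share of 0.05 m, from -1 to 1; "spin": the turn about the tool's z as a share of 4 degrees, from -1 to 1; "claw": the closure, from 0 (fully open) to 1 (shut). A call has 1 to 10 rows; each row shifts and turns the commanded pose from where the row before left it, along the tool's axes as they then stand; what a row does not reach is not made up. A row lasts 1/8 s, in which the tool goes at most 62.5 mm and 10.7 degrees, less where a joint would pass 70% of its speed; a pose out of reach is approached as far as the arm can. A call with a number of a shift or a turn outside -1 to 1 is refused whole. A call with a gripper value outside its range is refused whole. The fingers move at their own pace and stop on an object; FORCE is the grip in N (left out, the last holds). Time passes only in rows, so rows that do not move let the fingers close. It gives the time, the measured TCP pose, the force, the opening and the grip force at its end, in the units of the state.
- env.get_obs(): the state, without advancing time (a new reading comes with each control period).
- cams.read_camera(name): name is "scene" or "top"; returns the picture (420x560x3 uint8, red, green, blue); there is no depth.
- cams.camera_info(name): a dict with "fx", "fy", "cx", "cy" (pixels), "rvec" (rotation vector, rad) and "tvec" (3), from world to camera coordinates, as OpenCV has them. Camera axes: x right, y down, z forward; pixel columns grow to the right and rows downward; lengths in m; the calibration is good to about 2 mm. A picture is of the moment at which its call begins. camera_info takes no time and is no camera call.
- env.sign_off(): hands the job in; it is judged then, once.
The state is a dict: "time_s": time; "qpos": joint angles; "joint_velocities": joint speeds; "effort": joint torques, N m; "tool_pos": TCP position; "tool_rot": TCP orientation; "force": force on the tool from outside, world axes, zero at the start; "wrist_torque": the same for the moment, N m; "grip_width": finger opening in m; "grasp_force": force on a finger pad.
Only numpy, scipy, OpenCV 4.12 (cv2) and the standard library are available. Lean on these libraries where they do the work, as an engineer would, in place of code of your own. Each camera call takes 0.05 s, during which the arm holds its last target. There are 200 camera calls.

## Working session

There is one attempt and no reset: what is moved stays moved. The work goes in short steps, Python scripts to look and compute and a shell command to move; the robot and the scene stay as the last step left them, time stands still between calls to the robot, and variables do not carry over. Pictures are saved under pics/ and viewed, at most 10 in all, crops included, and the job is handed in when it is done.

```bash
mkdir -p pics; ls; python3 - <<'E'
from cell import env,cams
import cv2
for n in("scene","top"):
    im=cams.read_camera(n); cv2.imwrite(f"pics/{n}0.png",im[:,:,::-1])
    i=cams.camera_info(n); R=cv2.Rodrigues(i['rvec'])[0] if False else None
    print(i)
print(env.get_obs())
E
```

```text
pics
{'fx': 479.6606017545586, 'fy': 479.6606017545586, 'cx': 269.23567683030893, 'cy': 209.72299217884924, 'rvec': array([ 0.7688664 , -2.33815358,  1.4255836 ]), 'tvec': array([0.35462676, 0.23114816, 1.00003688])}
{'fx': 397.82898158069776, 'fy': 397.82898158069776, 'cx': 278.9438736769341, 'cy': 210.50991595956359, 'rvec': array([ 2.18650844, -2.12898468,  0.16984042]), 'tvec': array([-0.02782812,  0.48453782,  1.08214049])}
{'time_s': 0.1, 'qpos': array([73.91782511, 18.43560144, -4.01491081, 83.16737048,  1.29468183,
       78.54016041, -3.25980595]), 'joint_velocities': array([-0.0231861 , -0.0914813 ,  0.02056864, -0.20332516,  0.04540723,
        0.1011149 ,  0.00840041]), 'effort': array([-1.17961426e-04, -4.92572021e+01, -4.05913275e-01, -3.13397563e+01,
       -6.43356121e-02,  3.95174848e-02,  6.47553725e-05]), 'tool_pos': array([ 0.18866524, -0.62153879,  0.23856657]), 'tool_rot': array([-1.79902077e+02,  5.26711854e-03,  1.68913036e+01]), 'force': array([0.11598861, 0.40065579, 0.67640891]), 'wrist_torque': array([-0.02385189,  0.02961693,  0.02360626]), 'grasp_force': 0.0, 'grip_width': 0.08728614981611946}
```

View pics/scene0.png

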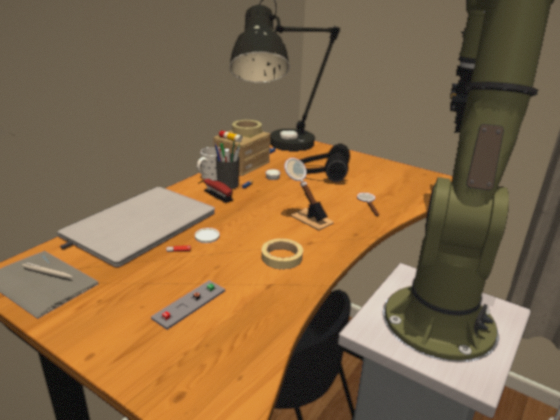

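View pics/top0.png

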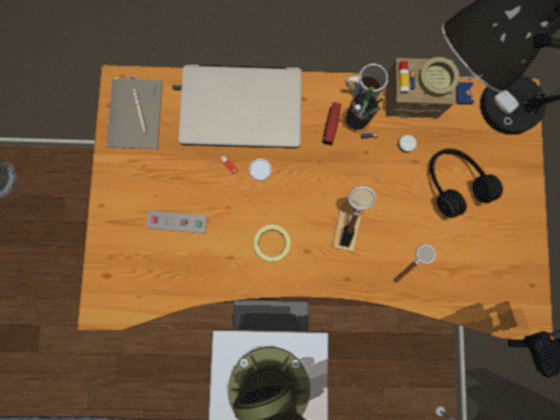

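```bash
cat > h.py <<'E'
import numpy as np,cv2
from cell import env,cams
def ray(n,u,v):
    i=cams.camera_info(n);R=cv2.Rodrigues(np.array(i['rvec']))[0];t=np.array(i['tvec'])
    d=R.T@np.array([(u-i['cx'])/i['fx'],(v-i['cy'])/i['fy'],1]);return -R.T@t,d/np.linalg.norm(d)
def onz(n,uv,z):
    c,d=ray(n,*uv);return c+d*(z-c[2])/d[2]
def tri(a,b):
    (c1,d1),(c2,d2)=ray("scene",*a),ray("top",*b)
    s=np.linalg.lstsq(np.c_[d1,-d2],c2-c1,rcond=None)[0]
    p,q=c1+s[0]*d1,c2+s[1]*d2;return (p+q)/2,np.linalg.norm(p-q)
def proj(n,P):
    i=cams.camera_info(n);K=np.array([[i['fx'],0,i['cx']],[0,i['fy'],i['cy']],[0,0,1]])
    return cv2.projectPoints(np.array(P,float).reshape(-1,3),i['rvec'],i['tvec'],K,None)[0][:,0]
def blobs(mask,box,mina=4):
    m=np.zeros_like(mask,np.uint8);x0,y0,x1,y1=box;m[y0:y1,x0:x1]=mask[y0:y1,x0:x1]
    n,l,s,c=cv2.connectedComponentsWithStats(m)
    return [(s[k,4],c[k],s[k,:4],(l==k)) for k in range(1,n) if s[k,4]>=mina]
E
python3 - <<'E'
from h import *
np.set_printoptions(precision=4,suppress=True)
S=cv2.imread("pics/scene0.png");T=cv2.imread("pics/top0.png")
hs={n:cv2.cvtColor(i,cv2.COLOR_BGR2HSV) for n,i in(("scene",S),("top",T))}
white={n:(h[...,1]<60)&(h[...,2]>150) for n,h in hs.items()}
for n,box,z in(("top",(245,155,276,184),.009),("scene",(190,224,224,246),.009),("top",(396,133,420,153),.009)):
    for a,c,s,m in blobs(white[n],box,20):
        e=cv2.fitEllipse(max(cv2.findContours(m.astype(np.uint8),0,1)[0],key=len))
        print(n,"dish",a,c,e,onz(n,c,z), np.linalg.norm(onz(n,(s[0],c[1]),z)-onz(n,(s[0]+s[2],c[1]),z)))
# tray
for n,box in(("top",(140,204,215,240)),("scene",(145,275,232,332))):
    h=hs[n];m=(h[...,1]<90)
    for a,c,s,mm in blobs(m,box,50):
        hull=cv2.convexHull(np.argwhere(mm)[:,::-1].astype(np.int32)); r=cv2.minAreaRect(hull)
        print(n,"tray",a,c,s,r,[onz(n,p,.007)[:2] for p in cv2.boxPoints(r)],onz(n,r[0],.007))
    for nm,mm in(("red",((h[...,0]<5)|(h[...,0]>172))&(h[...,1]>110)),("green",(h[...,0]>45)&(h[...,0]<90)&(h[...,1]>80))):
        for a,c,s,_ in blobs(mm,box,8): print(n,nm,a,c,onz(n,c,.016))
a=cv2.resize(T[200:245,140:215],None,fx=5,fy=5,interpolation=2);b=cv2.resize(S[275:330,145:235],None,fx=4.2,fy=4.2,interpolation=2)
c=cv2.resize(T[180:260,320:395],None,fx=5,fy=5,interpolation=2);d=cv2.resize(S[150:235,275:350],None,fx=5,fy=4,interpolation=2)
o=np.zeros((600,800,3),np.uint8)
for im,x,y in((a,0,0),(b,400,0),(c[:360],0,240),(d[:360],400,240)):
    o[y:y+im.shape[0],x:x+im.shape[1]]=im[:600-y,:800-x]
cv2.imwrite("pics/crop1.png",o)
E
```

```text
top dish 379 [259.9525 169.1135] ((259.9455261230469, 169.12757873535156), (20.983901977539062, 21.212491989135742), 78.79307556152344) [0.6085 0.043  0.009 ] 0.06683330565774605
scene dish 246 [206.7033 234.9472] ((206.6858673095703, 234.94920349121094), (12.362586975097656, 22.73210906982422), 86.5239486694336) [0.605  0.0482 0.009 ] 0.06045043646713062
top dish 204 [407.598  142.4265] ((407.5879821777344, 142.4392852783203), (14.782413482666016, 15.775196075439453), 131.63475036621094) [ 0.7026 -0.3907  0.009 ] 0.04767156587186092
top tray 984 [176.7774 221.6596] [147 211  60  22] ((176.62295532226562, 221.64755249023438), (58.75769805908203, 17.654468536376953), 5.19442892074585) [array([0.4289, 0.3589]), array([0.4793, 0.358 ]), array([0.4686, 0.1908]), array([0.4182, 0.1928])] [0.4487 0.2752 0.007 ]
top red 19 [154.2105 218.9474] [0.4537 0.3364 0.016 ]
top green 16 [198.5 223.5] [0.4442 0.2112 0.016 ]
scene tray 1131 [187.3714 304.2723] [152 281  72  48] ((187.72743225097656, 303.8537902832031), (18.445842742919922, 75.4056396484375), 57.2647705078125) [array([0.4778, 0.3569]), array([0.4693, 0.1717]), array([0.4133, 0.2022]), array([0.4278, 0.3765])] [0.4468 0.2826 0.007 ]
scene red 49 [165.9388 314.7143] [0.4494 0.3419 0.016 ]
scene green 27 [210.7037 286.5556] [0.4404 0.2167 0.016 ]
```

View pics/crop1.png

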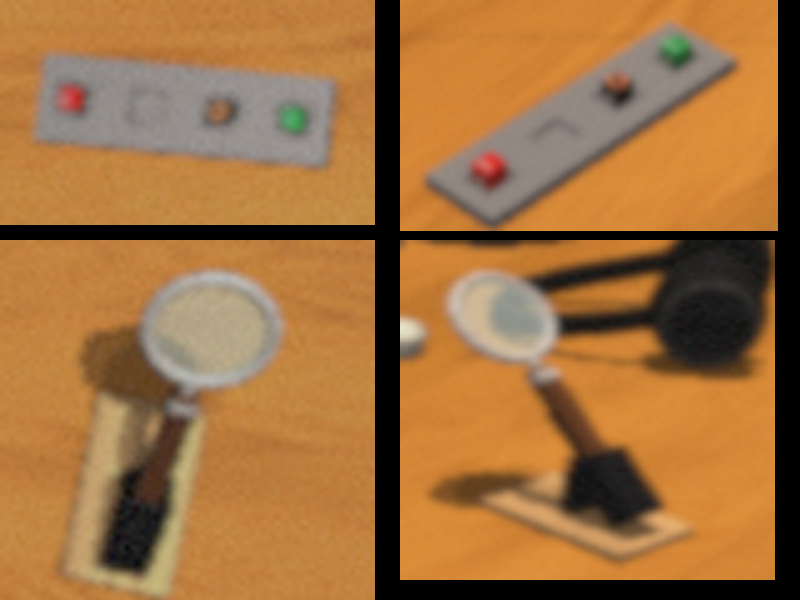

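```bash
python3 - <<'E'
from h import *
np.set_printoptions(precision=4,suppress=True)
S=cv2.imread("pics/scene0.png");T=cv2.imread("pics/top0.png")
print("dish",tri((206.7,234.95),(259.95,169.11)),"red",tri((165.9,314.2),(154.2,218.9)),"green",tri((210.7,286.3),(198.5,223.5)),"coil",tri((197,295),(184,222.4)))
L,r=tri((295.6,168.8),(362.4,198)); F,r2=tri((303.6,183.5),(356.6,213.4)); print("lens",L,r,"ferrule",F,r2,np.linalg.norm(L-F))
Hs,Ht=cv2.cvtColor(S,40),cv2.cvtColor(T,40)
# ring outline
for n,h,box in(("top",Ht,(345,182,380,210)),("scene",Hs,(282,154,309,182))):
    m=h[...,1]<110
    for a,c,s,mm in blobs(m,box,60):
        e=cv2.fitEllipse(cv2.convexHull(np.argwhere(mm)[:,::-1].astype(np.int32)));print(n,a,e)
# stand base: pale wood
for n,h,box in(("top",Ht,(328,205,365,255)),("scene",Hs,(285,195,340,230))):
    m=(h[...,1]<150)|(h[...,2]<75)
    for a,c,s,mm in blobs(m,box,60):
        r=cv2.minAreaRect(np.argwhere(mm)[:,::-1].astype(np.int32));print(n,"stand",a,r,[onz(n,p,.008)[:2] for p in cv2.boxPoints(r)],onz(n,r[0],.008))
# base corners, top view crop pixels
for p in((103,397),(205,415),(165,597),(65,575)): print(onz("top",(320+p[0]/5,180+(p[1]-240)/5),.008))
for p in((482,495),(620,560),(692,528)): print("s",onz("scene",(275+(p[0]-400)/5,150+(p[1]-240)/4),.008))
for p in((395,281),(425,246)): print("other",onz("top",p,.006))
E
```

```text
dish (array([0.6096, 0.0432, 0.0049]), np.float64(0.00016777039344008956)) red (array([0.4543, 0.3377, 0.012 ]), np.float64(7.334483182701007e-05)) green (array([0.4446, 0.212 , 0.0119]), np.float64(0.00015556405666951957)) coil (array([0.4469, 0.2532, 0.0122]), np.float64(0.0007400617345384525))
lens [ 0.5102 -0.2273  0.1325] 0.0006240267106192791 ferrule [ 0.4749 -0.2189  0.0997] 0.0022983944590826842 0.04886277603056771
top 560 ((361.5480651855469, 197.64462280273438), (24.12040901184082, 28.975122451782227), 80.86376953125)
scene 428 ((297.67340087890625, 168.1701202392578), (24.428674697875977, 27.529294967651367), 117.06529998779297)
top stand 983 ((347.6079406738281, 225.94515991210938), (23.845247268676758, 48.45207214355469), 13.671306610107422) [array([ 0.3891, -0.1639]), array([ 0.5257, -0.1961]), array([ 0.5111, -0.2633]), array([ 0.3749, -0.23  ])] [ 0.4496 -0.2132  0.008 ]
scene stand 599 ((311.26776123046875, 218.07778930664062), (28.433208465576172, 32.551422119140625), 61.189208984375) [array([ 0.4984, -0.1908]), array([ 0.4854, -0.3316]), array([ 0.3748, -0.2183]), array([ 0.3931, -0.0966])] [ 0.4356 -0.2048  0.008 ]
[ 0.4911 -0.1929  0.008 ]
[ 0.4823 -0.2518  0.008 ]
[ 0.3774 -0.2287  0.008 ]
[ 0.3883 -0.1716  0.008 ]
s [ 0.4946 -0.1916  0.008 ]
s [ 0.3838 -0.1596  0.008 ]
s [ 0.3744 -0.2236  0.008 ]
other [ 0.2973 -0.348   0.006 ]
other [ 0.3982 -0.4359  0.006 ]
```

```bash
cat >> h.py <<'E'
def plan(targets,yaw=None,start=None,step=.052):
    """print rows visiting xyz targets, turning to yaw on the way"""
    o=env.get_obs();p=np.array(o['tool_pos'] if start is None else start[:3],float);y=o['tool_rot'][2] if start is None else start[3]
    yaw=y if yaw is None else yaw;rows=[]
    for t in targets:
        t=np.array(t,float)
        for _ in range(60):
            d=t-p;n=np.linalg.norm(d)
            if n<.0008:break
            c,s=np.cos(np.radians(y)),np.sin(np.radians(y));A=np.array([[c,s,0],[s,-c,0],[0,0,-1]])
            u=A@(d*min(1,step/n))/.05;u=np.round(u/max(1,abs(u).max()),2);p=p+A.T@u*.05
            w=round(float(np.clip((y-yaw)/4,-1,1)),2);y-=4*w
            rows.append((*u,w))
    while abs(y-yaw)>.1:
        w=round(float(np.clip((y-yaw)/4,-1,1)),2);y-=4*w;rows.append((0,0,0,w))
    print("end",p.round(4),round(y,1),"rows",len(rows))
    for k in range(0,len(rows),10):
        print("["+",".join("{"+",".join(f'"{a}":{v:g}' for a,v in zip(("tx","ty","tz","spin"),r) if v)+"}" for r in rows[k:k+10])+"]")
E
python3 -c "
from h import *
plan([(.45,-.36,.24),(.47,0,.22),(.447,.253,.10)],85.7)"
```

```text
end [0.4468 0.2529 0.1001] 85.7 rows 21
[{"tx":0.92,"ty":-0.49,"spin":-1},{"tx":0.95,"ty":-0.43,"spin":-1},{"tx":0.98,"ty":-0.36,"tz":-0.01,"spin":-1},{"tx":1,"ty":-0.29,"spin":-1},{"tx":1,"ty":-0.21,"tz":-0.01,"spin":-1},{"tx":1,"ty":-0.14,"spin":-1},{"tx":1,"ty":-0.08,"tz":-0.01,"spin":-1},{"tx":0.19,"spin":-1},{"tx":0.82,"ty":-0.64,"tz":0.06,"spin":-1},{"tx":0.86,"ty":-0.58,"tz":0.06,"spin":-1}]
[{"tx":0.9,"ty":-0.52,"tz":0.06,"spin":-1},{"tx":0.93,"ty":-0.45,"tz":0.06,"spin":-1},{"tx":0.96,"ty":-0.39,"tz":0.05,"spin":-1},{"tx":0.99,"ty":-0.32,"tz":0.06,"spin":-1},{"tx":0.95,"ty":-0.23,"tz":0.05,"spin":-1},{"tx":0.89,"ty":-0.29,"tz":0.44,"spin":-1},{"tx":0.91,"ty":-0.23,"tz":0.44,"spin":-1},{"tx":0.92,"ty":-0.17,"tz":0.45,"spin":-0.2},{"tx":0.93,"ty":-0.16,"tz":0.44},{"tx":0.93,"ty":-0.15,"tz":0.45}]
[{"tx":0.38,"ty":-0.07,"tz":0.18}]
```

```bash
python3 -m pendant '[{"tx":0.92,"ty":-0.49,"spin":-1},{"tx":0.95,"ty":-0.43,"spin":-1},{"tx":0.98,"ty":-0.36,"spin":-1},{"tx":1,"ty":-0.29,"spin":-1},{"tx":1,"ty":-0.21,"spin":-1},{"tx":1,"ty":-0.14,"spin":-1},{"tx":1,"ty":-0.08,"spin":-1},{"tx":0.19,"spin":-1},{"tx":0.82,"ty":-0.64,"tz":0.06,"spin":-1},{"tx":0.86,"ty":-0.58,"tz":0.06,"spin":-1}]' && python3 -m pendant '[{"tx":0.9,"ty":-0.52,"tz":0.06,"spin":-1},{"tx":0.93,"ty":-0.45,"tz":0.06,"spin":-1},{"tx":0.96,"ty":-0.39,"tz":0.05,"spin":-1},{"tx":0.99,"ty":-0.32,"tz":0.06,"spin":-1},{"tx":0.95,"ty":-0.23,"tz":0.05,"spin":-1},{"tx":0.89,"ty":-0.29,"tz":0.44,"spin":-1},{"tx":0.91,"ty":-0.23,"tz":0.44,"spin":-1},{"tx":0.92,"ty":-0.17,"tz":0.45,"spin":-0.2},{"tx":0.93,"ty":-0.16,"tz":0.44},{"tx":0.93,"ty":-0.15,"tz":0.45}]' && python3 -m pendant '[{"claw":0.5},{"claw":0.5},{"claw":0.5}]'; python3 -c "
from h import *
plan([(.447,.253,.06)],85.7)"
```

```text
end [0.4468 0.2528 0.0601] 85.7 rows 18
[{"tx":0.56,"ty":-0.85,"tz":0.2,"spin":-1},{"tx":0.62,"ty":-0.81,"tz":0.2,"spin":-1},{"tx":0.67,"ty":-0.77,"tz":0.2,"spin":-1},{"tx":0.73,"ty":-0.72,"tz":0.2,"spin":-1},{"tx":0.77,"ty":-0.66,"tz":0.2,"spin":-1},{"tx":0.82,"ty":-0.61,"tz":0.2,"spin":-1},{"tx":0.86,"ty":-0.55,"tz":0.2,"spin":-1},{"tx":0.9,"ty":-0.49,"tz":0.2,"spin":-1},{"tx":0.93,"ty":-0.43,"tz":0.2,"spin":-1},{"tx":0.96,"ty":-0.36,"tz":0.2,"spin":-1}]
[{"tx":0.98,"ty":-0.29,"tz":0.2,"spin":-1},{"tx":1,"ty":-0.22,"tz":0.2,"spin":-1},{"tx":1,"ty":-0.15,"tz":0.2,"spin":-1},{"tx":1,"ty":-0.08,"tz":0.2,"spin":-1},{"tx":1,"ty":-0.01,"tz":0.19,"spin":-1},{"tx":1,"ty":0.05,"tz":0.2,"spin":-1},{"tx":1,"ty":0.13,"tz":0.2,"spin":-1},{"tx":0.93,"ty":0.18,"tz":0.18,"spin":-0.2}]invalid input at $[0]: expected keys tx, ty, tz, spin, claw
```

```bash
sed -i 's/start=None,step=.052)/start=None,step=.052,claw=0)/; s/for a,v in zip(("tx","ty","tz","spin"),r) if v)/for a,v in zip(("tx","ty","tz","spin","claw"),(*r,claw)))/' h.py; python3 -m pendant '[{"tx":0.92,"ty":-0.49,"tz":0,"spin":-1,"claw":0},{"tx":0.95,"ty":-0.43,"tz":0,"spin":-1,"claw":0},{"tx":0.98,"ty":-0.36,"tz":0,"spin":-1,"claw":0},{"tx":1,"ty":-0.29,"tz":0,"spin":-1,"claw":0},{"tx":1,"ty":-0.21,"tz":0,"spin":-1,"claw":0},{"tx":1,"ty":-0.14,"tz":0,"spin":-1,"claw":0},{"tx":1,"ty":-0.08,"tz":0,"spin":-1,"claw":0},{"tx":0.19,"ty":0,"tz":0,"spin":-1,"claw":0},{"tx":0.82,"ty":-0.64,"tz":0.06,"spin":-1,"claw":0},{"tx":0.86,"ty":-0.58,"tz":0.06,"spin":-1,"claw":0}]' && python3 -m pendant '[{"tx":0.9,"ty":-0.52,"tz":0.06,"spin":-1,"claw":0.3},{"tx":0.93,"ty":-0.45,"tz":0.06,"spin":-1,"claw":0.3},{"tx":0.96,"ty":-0.39,"tz":0.05,"spin":-1,"claw":0.3},{"tx":0.99,"ty":-0.32,"tz":0.06,"spin":-1,"claw":0.5},{"tx":0.95,"ty":-0.23,"tz":0.05,"spin":-1,"claw":0.5},{"tx":0.89,"ty":-0.29,"tz":0.3,"spin":-1,"claw":0.5},{"tx":0.91,"ty":-0.23,"tz":0.3,"spin":-1,"claw":0.5},{"tx":0.92,"ty":-0.17,"tz":0.3,"spin":-0.2,"claw":0.5},{"tx":0.93,"ty":-0.16,"tz":0.3,"spin":0,"claw":0.5},{"tx":0.93,"ty":-0.15,"tz":0.3,"spin":0,"claw":0.5}]'; python3 -c "
from h import *
print(env.get_obs()['joint_velocities'])
plan([(.447,.253,.06)],85.7,claw=.5)"
```

```text
time_s: 1.35
tool_pos: [0.4556, -0.2552, 0.2328]
tool_rot: [-179.9, -0.0, 57.0]
force: [0.5, -0.4, -0.1]
grip_width: 0.087
grasp_force: 0.0
time_s: 2.6
tool_pos: [0.4487, 0.2342, 0.1439]
tool_rot: [180.0, 0.0, 85.7]
force: [1.2, -0.4, -0.9]
grip_width: 0.0435
grasp_force: 0.0
[-39.1169061   35.08561227 -14.93155941  -9.44295024  32.12285234
  -9.27520325 -65.67531972]
end [0.4471 0.2529 0.0599] 85.7 rows 2
[{"tx":0.22,"ty":-0.04,"tz":1,"spin":-0.01,"claw":0.5},{"tx":0.15,"ty":-0.02,"tz":0.68,"spin":-0,"claw":0.5}]
```

```bash
python3 -m pendant '[{"tx":0.38,"ty":-0.04,"tz":0.5,"spin":0,"claw":0.5},{"tx":0,"ty":0,"tz":0.8,"spin":0,"claw":0.5},{"tx":0,"ty":0,"tz":0,"spin":0,"claw":0.5},{"tx":0,"ty":0,"tz":0,"spin":0,"claw":0.5}]'; python3 - <<'E'
from h import *
print(env.get_obs()['tool_pos'],env.get_obs()['tool_rot'])
T=cams.read_camera("top")[:,:,::-1];S=cams.read_camera("scene")[:,:,::-1]
tip=env.get_obs()['tool_pos']+[0,0,-.017]
print(proj("top",tip),proj("scene",tip),proj("scene",(.447,.253,.016)))
a=cv2.resize(T[190:255,140:215],None,fx=5,fy=5,interpolation=2);b=cv2.resize(S[255:325,150:235],None,fx=4.7,fy=4.7,interpolation=2)
o=np.zeros((335,800,3),np.uint8);o[:325,:375]=a;o[:b.shape[0],400:400+b.shape[1]]=b;cv2.imwrite("pics/c2.png",o)
E
```

```text
time_s: 3.1
tool_pos: [0.449, 0.2524, 0.0804]
tool_rot: [180.0, -0.0, 85.7]
force: [-0.2, -0.0, 0.0]
grip_width: 0.0434
grasp_force: 0.0
[0.44901432 0.25239069 0.08044831] [ 1.79961894e+02 -2.39209006e-02  8.56665448e+01]
[[180.10736527 219.16902907]] [[195.30121631 274.63130585]] [[197.11048707 293.53910219]]
```

View pics/c2.png

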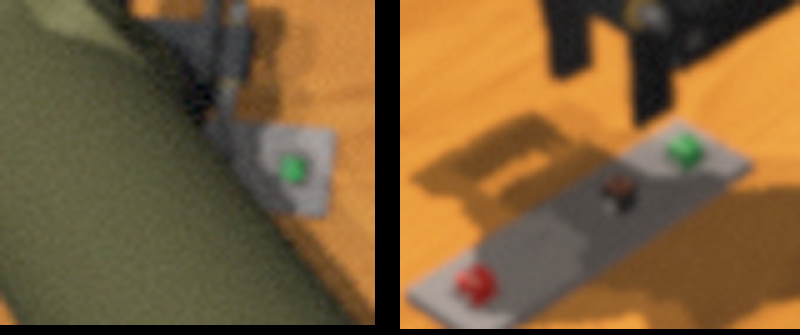

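```bash
python3 -m pendant '[{"tx":0,"ty":-0.05,"tz":0.5,"spin":0,"claw":0.5},{"tx":0,"ty":0,"tz":0.4,"spin":0,"claw":0.5},{"tx":0,"ty":0,"tz":0.17,"spin":0,"claw":0.5},{"tx":0,"ty":0,"tz":0,"spin":0,"claw":0.5},{"tx":0,"ty":0,"tz":0,"spin":0,"claw":0.5}]'
```

```text
time_s: 3.82
tool_pos: [0.4465, 0.2529, 0.0266]
tool_rot: [180.0, -0.0, 85.7]
force: [-0.5, -0.8, 0.4]
grip_width: 0.0433
grasp_force: 0.0
```

```bash
python3 - <<'E'
from h import *
S=cams.read_camera("scene")[:,:,::-1]
cv2.imwrite("pics/c3.png",cv2.resize(S[255:325,150:235],None,fx=6,fy=6,interpolation=2))
print(env.get_obs()['tool_pos'])
E
```

```text
[0.44653168 0.25283733 0.02666918]
```

View pics/c3.png

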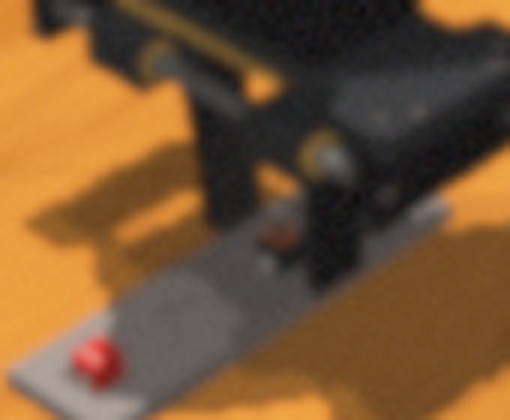

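```bash
python3 -m pendant '[{"tx":0,"ty":0,"tz":0.02,"spin":0,"claw":0.7},{"tx":0,"ty":0,"tz":0,"spin":0,"claw":0.8},{"tx":0,"ty":0,"tz":0,"spin":0,"claw":0.9},{"tx":0,"ty":0,"tz":0,"spin":0,"claw":1},{"tx":0,"ty":0,"tz":0,"spin":0,"claw":1},{"tx":0,"ty":0,"tz":0,"spin":0,"claw":1}]' 15 && python3 -m pendant '[{"tx":0,"ty":0,"tz":-0.3,"spin":0,"claw":1},{"tx":0,"ty":0,"tz":-0.8,"spin":0,"claw":1},{"tx":0,"ty":0,"tz":0,"spin":0,"claw":1}]'; python3 -c "
from h import *
plan([(.608,.044,.075)],85.7,claw=1)"
```

```text
time_s: 4.62
tool_pos: [0.446, 0.2525, 0.0251]
tool_rot: [180.0, 0.0, 85.7]
force: [-0.4, 0.7, 0.6]
grip_width: 0.0126
grasp_force: 15.0
time_s: 5.0
tool_pos: [0.4482, 0.254, 0.0836]
tool_rot: [179.7, -0.1, 85.7]
force: [0.3, -0.6, -0.5]
grip_width: 0.0124
grasp_force: 15.0
end [0.6079 0.044  0.0751] 85.7 rows 6
[{"tx":-0.78,"ty":0.69,"tz":0.03,"spin":-0,"claw":1},{"tx":-0.78,"ty":0.69,"tz":0.03,"spin":-0,"claw":1},{"tx":-0.78,"ty":0.69,"tz":0.04,"spin":-0,"claw":1},{"tx":-0.78,"ty":0.69,"tz":0.03,"spin":-0,"claw":1},{"tx":-0.77,"ty":0.69,"tz":0.04,"spin":-0,"claw":1},{"tx":-0.06,"ty":0.05,"tz":0,"spin":-0,"claw":1}]
```

```bash
python3 -m pendant '[{"tx":-0.6,"ty":0.5,"tz":0,"spin":0,"claw":1},{"tx":-0.8,"ty":0.7,"tz":0,"spin":0,"claw":1},{"tx":-0.8,"ty":0.7,"tz":0,"spin":0,"claw":1},{"tx":-0.8,"ty":0.7,"tz":0,"spin":0,"claw":1},{"tx":-0.6,"ty":0.55,"tz":0,"spin":0,"claw":1},{"tx":-0.35,"ty":0.35,"tz":0.3,"spin":0,"claw":1},{"tx":0,"ty":0,"tz":0,"spin":0,"claw":1},{"tx":0,"ty":0,"tz":0,"spin":0,"claw":1}]'; python3 - <<'E'
from h import *
plan([(.608,.044,.032)],85.7,claw=1)
S=cams.read_camera("scene")[:,:,::-1]
cv2.imwrite("pics/c4.png",cv2.resize(S[195:265,165:250],None,fx=6,fy=6,interpolation=2))
E
```

```text
time_s: 6.0
tool_pos: [0.6049, 0.0438, 0.0651]
tool_rot: [-179.9, -0.0, 85.8]
force: [-0.4, 0.2, 0.2]
grip_width: 0.0129
grasp_force: 15.0
end [0.6079 0.0441 0.0321] 85.7 rows 1
[{"tx":0.01,"ty":0.06,"tz":0.66,"spin":0.02,"claw":1}]
```

View pics/c4.png

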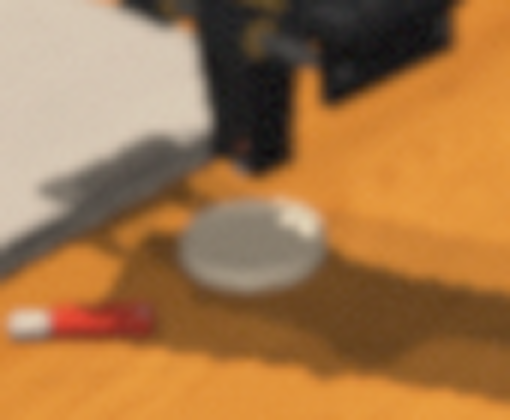

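```bash
python3 -m pendant '[{"tx":0,"ty":0.06,"tz":0.4,"spin":0,"claw":1},{"tx":0,"ty":0,"tz":0.25,"spin":0,"claw":1},{"tx":0,"ty":0,"tz":0.08,"spin":0,"claw":1},{"tx":0,"ty":0,"tz":0.03,"spin":0,"claw":1},{"tx":0,"ty":0,"tz":0,"spin":0,"claw":1},{"tx":0,"ty":0,"tz":0,"spin":0,"claw":1}]'
```

```text
time_s: 6.8
tool_pos: [0.6089, 0.0423, 0.0271]
tool_rot: [180.0, -0.0, 85.7]
force: [0.5, -0.1, 0.1]
grip_width: 0.0128
grasp_force: 15.0
```

```bash
python3 -m pendant '[{"tx":0,"ty":0,"tz":0.02,"spin":0,"claw":0.84},{"tx":0,"ty":0,"tz":0,"spin":0,"claw":0.75},{"tx":0,"ty":0,"tz":0,"spin":0,"claw":0.65},{"tx":0,"ty":0,"tz":0,"spin":0,"claw":0.6},{"tx":0,"ty":0,"tz":-0.6,"spin":0,"claw":0.6},{"tx":0,"ty":0,"tz":-1,"spin":0,"claw":0.6},{"tx":0,"ty":0,"tz":-1,"spin":0,"claw":0.6},{"tx":0,"ty":0,"tz":-1,"spin":0,"claw":0.6}]'; python3 -c "
from h import *
plan([(.59,-.09,.21),(.459,-.217,.16)],-12,claw=.5)"
```

```text
time_s: 7.8
tool_pos: [0.6085, 0.0422, 0.2077]
tool_rot: [180.0, 0.0, 85.7]
force: [0.7, 0.7, 0.8]
grip_width: 0.0348
grasp_force: 0.0
end [ 0.4591 -0.2168  0.1602] -12.0 rows 25
[{"tx":-1,"ty":-0.06,"tz":-0.02,"spin":1,"claw":0.5},{"tx":-1,"ty":0,"tz":-0.02,"spin":1,"claw":0.5},{"tx":-0.67,"ty":0.05,"tz":-0.01,"spin":1,"claw":0.5},{"tx":-0.87,"ty":-0.5,"tz":0.28,"spin":1,"claw":0.5},{"tx":-0.91,"ty":-0.43,"tz":0.27,"spin":1,"claw":0.5},{"tx":-0.93,"ty":-0.37,"tz":0.28,"spin":1,"claw":0.5},{"tx":-0.6,"ty":-0.19,"tz":0.17,"spin":1,"claw":0.5},{"tx":0,"ty":0,"tz":0,"spin":1,"claw":0.5},{"tx":0,"ty":0,"tz":0,"spin":1,"claw":0.5},{"tx":0,"ty":0,"tz":0,"spin":1,"claw":0.5}]
[{"tx":0,"ty":0,"tz":0,"spin":1,"claw":0.5},{"tx":0,"ty":0,"tz":0,"spin":1,"claw":0.5},{"tx":0,"ty":0,"tz":0,"spin":1,"claw":0.5},{"tx":0,"ty":0,"tz":0,"spin":1,"claw":0.5},{"tx":0,"ty":0,"tz":0,"spin":1,"claw":0.5},{"tx":0,"ty":0,"tz":0,"spin":1,"claw":0.5},{"tx":0,"ty":0,"tz":0,"spin":1,"claw":0.5},{"tx":0,"ty":0,"tz":0,"spin":1,"claw":0.5},{"tx":0,"ty":0,"tz":0,"spin":1,"claw":0.5},{"tx":0,"ty":0,"tz":0,"spin":1,"claw":0.5}]
[{"tx":0,"ty":0,"tz":0,"spin":1,"claw":0.5},{"tx":0,"ty":0,"tz":0,"spin":1,"claw":0.5},{"tx":0,"ty":0,"tz":0,"spin":1,"claw":0.5},{"tx":0,"ty":0,"tz":0,"spin":1,"claw":0.5},{"tx":0,"ty":0,"tz":0,"spin":0.42,"claw":0.5}]
```

```bash
python3 -m pendant '[{"tx":-1,"ty":-0.06,"tz":0,"spin":1,"claw":0.5},{"tx":-1,"ty":0,"tz":0,"spin":1,"claw":0.5},{"tx":-0.67,"ty":0.05,"tz":0,"spin":1,"claw":0.5},{"tx":-0.87,"ty":-0.5,"tz":0,"spin":1,"claw":0.5},{"tx":-0.91,"ty":-0.43,"tz":0,"spin":1,"claw":0.5},{"tx":-0.93,"ty":-0.37,"tz":0,"spin":1,"claw":0.5},{"tx":-0.6,"ty":-0.19,"tz":0,"spin":1,"claw":0.5},{"tx":0,"ty":0,"tz":0,"spin":1,"claw":0.5},{"tx":0,"ty":0,"tz":0,"spin":1,"claw":0.5},{"tx":0,"ty":0,"tz":0,"spin":1,"claw":0.5}]' && python3 -m pendant '[{"tx":0,"ty":0,"tz":0,"spin":1,"claw":0.5},{"tx":0,"ty":0,"tz":0,"spin":1,"claw":0.5},{"tx":0,"ty":0,"tz":0,"spin":1,"claw":0.5},{"tx":0,"ty":0,"tz":0,"spin":1,"claw":0.5},{"tx":0,"ty":0,"tz":0,"spin":1,"claw":0.5},{"tx":0,"ty":0,"tz":0,"spin":1,"claw":0.5},{"tx":0,"ty":0,"tz":0,"spin":1,"claw":0.5},{"tx":0,"ty":0,"tz":0,"spin":1,"claw":0.5},{"tx":0,"ty":0,"tz":0,"spin":1,"claw":0.5},{"tx":0,"ty":0,"tz":0,"spin":1,"claw":0.5}]' && python3 -m pendant '[{"tx":0,"ty":0,"tz":0,"spin":1,"claw":0.5},{"tx":0,"ty":0,"tz":0,"spin":1,"claw":0.5},{"tx":0,"ty":0,"tz":0,"spin":1,"claw":0.5},{"tx":0,"ty":0,"tz":0,"spin":1,"claw":0.5},{"tx":0,"ty":0,"tz":0,"spin":0.42,"claw":0.5},{"tx":0,"ty":0,"tz":0,"spin":0,"claw":0.5}]'; python3 - <<'E'
from h import *
np.set_printoptions(precision=4,suppress=True)
for a,b in(((314,203.75),(350,231.4)),((304,185.75),(356.4,215)),((309,194.75),(353.2,223.2))): print(tri(a,b))
S=cv2.imread("pics/scene0.png");T=cv2.imread("pics/top0.png")
x=np.array([.978,-.208,0])
L=np.array([.510,-.227,.134])
for k in(74,41,0): 
  P=L-k/1000*(x*.7071+np.array([0,0,.7071]));print(k,P,proj("scene",P),proj("top",P))
# coil in the dish
for n in("scene","top"):
    im=cams.read_camera(n)[:,:,::-1];h=cv2.cvtColor(np.ascontiguousarray(im),40)
    box=(195,226,219,244) if n=="scene" else (250,159,270,179)
    for a,c,s,_ in blobs(h[...,2]<110,box,4): print(n,a,c,onz(n,c,.014))
    cv2.imwrite(f"pics/{n}5.png",im)
E
```

```text
time_s: 9.05
tool_pos: [0.4591, -0.2168, 0.2062]
tool_rot: [180.0, 0.0, 45.6]
force: [0.3, 0.4, -0.2]
grip_width: 0.0436
grasp_force: 0.0
time_s: 10.3
tool_pos: [0.4592, -0.2166, 0.2061]
tool_rot: [180.0, 0.0, 5.6]
force: [0.4, 0.5, 0.3]
grip_width: 0.0438
grasp_force: 0.0
time_s: 11.05
tool_pos: [0.4592, -0.2167, 0.2061]
tool_rot: [180.0, -0.0, -11.9]
force: [-0.8, -0.6, -0.1]
grip_width: 0.0436
grasp_force: 0.0
(array([ 0.4315, -0.2104,  0.0527]), np.float64(0.003353438380207181))
(array([ 0.4723, -0.2192,  0.0933]), np.float64(0.004148935011408717))
(array([ 0.4522, -0.2151,  0.0728]), np.float64(0.0034596936417513706))
74 [ 0.4588 -0.2161  0.0817] [[307.9808 191.1714]] [[353.9403 219.825 ]]
41 [ 0.4816 -0.221   0.105 ] [[302.4916 180.9675]] [[357.5988 210.258 ]]
0 [ 0.51  -0.227  0.134] [[295.7193 168.3781]] [[362.3419 197.8547]]
scene 7 [206.2857 233.4286] [0.6053 0.0492 0.014 ]
```

```bash
python3 - <<'E'
from h import *
S=cv2.imread("pics/scene5.png");T=cv2.imread("pics/top5.png")
o=np.zeros((400,800,3),np.uint8)
o[:,:400]=cv2.resize(S[130:240,260:370],(400,400),interpolation=2);o[:200,400:]=cv2.resize(S[210:250,175:255],(400,200),interpolation=2);o[200:,400:]=cv2.resize(T[175:255,300:460],(400,200),interpolation=2)
cv2.imwrite("pics/c6.png",o)
E
```

```text
(no output)
```

View pics/c6.png

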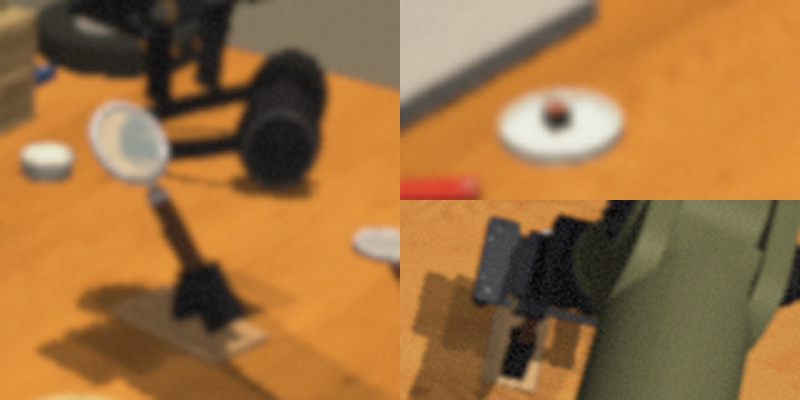

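```bash
python3 -m pendant '[{"tx":0,"ty":0,"tz":0.8,"spin":0,"claw":0.5},{"tx":0,"ty":0,"tz":0.8,"spin":0,"claw":0.5},{"tx":0,"ty":0,"tz":0.4,"spin":0,"claw":0.5},{"tx":0,"ty":0,"tz":0.4,"spin":0,"claw":0.5},{"tx":0,"ty":0,"tz":0,"spin":0,"claw":0.5},{"tx":0,"ty":0,"tz":0,"spin":0,"claw":0.5}]'; python3 - <<'E'
from h import *
S=cams.read_camera("scene")[:,:,::-1]
cv2.imwrite("pics/c7.png",cv2.resize(S[140:230,260:370],None,fx=6,fy=6,interpolation=2))
E
```

```text
time_s: 11.9
tool_pos: [0.4598, -0.217, 0.0868]
tool_rot: [180.0, -0.1, -12.0]
force: [0.3, -0.5, -0.1]
grip_width: 0.043
grasp_force: 0.0
```

View pics/c7.png

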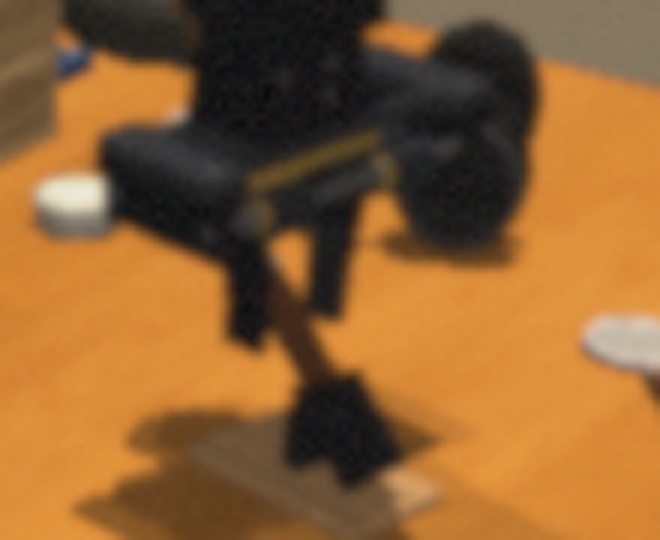

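```bash
python3 -m pendant '[{"tx":0,"ty":0,"tz":0.06,"spin":0,"claw":0.65},{"tx":0,"ty":0,"tz":0,"spin":0,"claw":0.73},{"tx":0,"ty":0,"tz":0,"spin":0,"claw":0.78},{"tx":0,"ty":0,"tz":0,"spin":0,"claw":0.84},{"tx":0,"ty":0,"tz":0,"spin":0,"claw":0.9},{"tx":0,"ty":0,"tz":0,"spin":0,"claw":1},{"tx":0,"ty":0,"tz":0,"spin":0,"claw":1},{"tx":0,"ty":0,"tz":0,"spin":0,"claw":1}]' 30
```

```text
time_s: 12.95
tool_pos: [0.4593, -0.2168, 0.0831]
tool_rot: [180.0, -0.0, -12.0]
force: [0.8, 0.5, 0.8]
grip_width: 0.0158
grasp_force: 30.0
```

```bash
python3 -m pendant '[{"tx":0.1,"ty":0,"tz":-0.1,"spin":0,"claw":1},{"tx":0.15,"ty":0,"tz":-0.15,"spin":0,"claw":1},{"tx":0.15,"ty":0,"tz":-0.15,"spin":0,"claw":1},{"tx":0,"ty":0,"tz":0,"spin":0,"claw":1}]' && python3 -m pendant '[{"tx":0.2,"ty":0,"tz":-0.2,"spin":0,"claw":1},{"tx":0.2,"ty":0,"tz":-0.2,"spin":0,"claw":1},{"tx":0.2,"ty":0,"tz":-0.2,"spin":0,"claw":1},{"tx":0.3,"ty":0,"tz":-0.4,"spin":0,"claw":1},{"tx":0.4,"ty":0,"tz":-0.5,"spin":0,"claw":1},{"tx":0.4,"ty":0,"tz":-0.6,"spin":0,"claw":1},{"tx":0.3,"ty":0,"tz":-0.5,"spin":0,"claw":1},{"tx":0,"ty":0,"tz":0,"spin":0,"claw":1},{"tx":0,"ty":0,"tz":0,"spin":0,"claw":1}]'; python3 - <<'E'
from h import *
S=cams.read_camera("scene")[:,:,::-1]
cv2.imwrite("pics/c8.png",cv2.resize(S[90:240,210:370],None,fx=4,fy=4,interpolation=2))
plan([(.56,-.10,.17)],0,claw=1)
E
```

```text
time_s: 13.45
tool_pos: [0.4799, -0.2213, 0.1041]
tool_rot: [180.0, -0.1, -12.0]
force: [-0.3, -0.5, 2.8]
grip_width: 0.0156
grasp_force: 30.0
time_s: 14.58
tool_pos: [0.5759, -0.2415, 0.2319]
tool_rot: [-180.0, 0.1, -12.0]
force: [-0.6, -0.0, -1.0]
grip_width: 0.0155
grasp_force: 30.0
end [ 0.56   -0.0998  0.17  ] 0.0 rows 3
[{"tx":-0.3,"ty":-0.91,"tz":0.41,"spin":-1,"claw":1},{"tx":-0.23,"ty":-0.92,"tz":0.41,"spin":-1,"claw":1},{"tx":-0.17,"ty":-0.93,"tz":0.41,"spin":-1,"claw":1}]
```

View pics/c8.png

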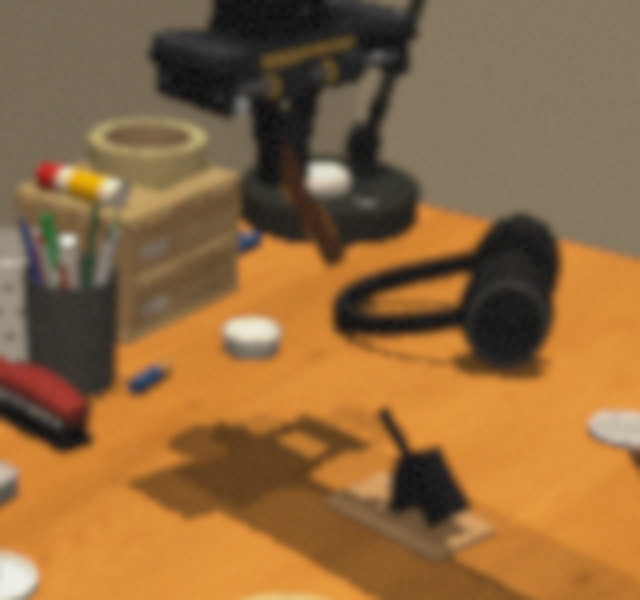

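```bash
python3 -m pendant '[{"tx":-0.1,"ty":-0.5,"tz":0.1,"spin":-1,"claw":1},{"tx":-0.2,"ty":-0.8,"tz":0.3,"spin":-1,"claw":1},{"tx":-0.2,"ty":-0.8,"tz":0.5,"spin":-1,"claw":1},{"tx":0,"ty":-0.7,"tz":0.6,"spin":0,"claw":1},{"tx":0,"ty":0,"tz":0.7,"spin":0,"claw":1},{"tx":0,"ty":0,"tz":0.5,"spin":0,"claw":1},{"tx":0,"ty":0,"tz":0.3,"spin":0,"claw":1},{"tx":0,"ty":0,"tz":0,"spin":0,"claw":1},{"tx":0,"ty":0,"tz":0,"spin":0,"claw":1}]'; python3 - <<'E'
from h import *
S=cams.read_camera("scene")[:,:,::-1]
cv2.imwrite("pics/c9.png",cv2.resize(S[140:270,190:340],None,fx=4,fy=4,interpolation=2))
plan([(.54,-.10,.075)],0,claw=1)
E
```

```text
time_s: 15.75
tool_pos: [0.566, -0.0995, 0.084]
tool_rot: [180.0, -0.1, 0.0]
force: [0.5, -0.1, 0.1]
grip_width: 0.0152
grasp_force: 30.0
end [ 0.5402 -0.1001  0.0752] -0.0 rows 1
[{"tx":-0.52,"ty":0.01,"tz":0.18,"spin":0.01,"claw":1}]
```

```bash
python3 -m pendant '[{"tx":-0.4,"ty":0,"tz":0.15,"spin":0,"claw":1},{"tx":0,"ty":0,"tz":0.1,"spin":0,"claw":1},{"tx":0,"ty":0,"tz":0.1,"spin":0,"claw":1},{"tx":0,"ty":0,"tz":0.1,"spin":0,"claw":1},{"tx":0,"ty":0,"tz":0,"spin":0,"claw":1}]' 8 && python3 -m pendant '[{"tx":0.05,"ty":0,"tz":0.15,"spin":0,"claw":1},{"tx":0.05,"ty":0,"tz":0.15,"spin":0,"claw":1},{"tx":0,"ty":0,"tz":0,"spin":0,"claw":1}]'
```

```text
time_s: 16.42
tool_pos: [0.5462, -0.0996, 0.0607]
tool_rot: [-180.0, -0.1, 0.0]
force: [0.9, -0.6, -0.4]
grip_width: 0.0157
grasp_force: 8.0
time_s: 16.8
tool_pos: [0.5495, -0.0995, 0.0443]
tool_rot: [-180.0, 0.1, 0.0]
force: [-0.3, 0.3, -1.2]
grip_width: 0.0158
grasp_force: 8.0
```

```bash
python3 -m pendant '[{"tx":0,"ty":0,"tz":0.15,"spin":0,"claw":1},{"tx":0,"ty":0,"tz":0.15,"spin":0,"claw":1},{"tx":0,"ty":0,"tz":0.12,"spin":0,"claw":1},{"tx":0,"ty":0,"tz":0.03,"spin":0,"claw":1},{"tx":0,"ty":0,"tz":0,"spin":0,"claw":1}]'; python3 - <<'E'
from h import *
np.set_printoptions(precision=4,suppress=True)
p=env.get_obs()['tool_pos'];print(p)
S=cams.read_camera("scene")[:,:,::-1].copy();T=cams.read_camera("top")[:,:,::-1].copy()
print(proj("scene",p+[.074,0,-.01]),proj("top",p+[.074,0,-.01]))
o=np.zeros((600,800,3),np.uint8)
o[:,:400]=cv2.resize(S[150:300,190:290],(400,600),interpolation=2);o[:,400:]=cv2.resize(T[120:270,260:360],(400,600),interpolation=2)
cv2.imwrite("pics/c10.png",o)
E
```

```text
time_s: 17.42
tool_pos: [0.55, -0.0996, 0.0227]
tool_rot: [-180.0, 0.1, 0.0]
force: [0.4, 0.5, -0.6]
grip_width: 0.016
grasp_force: 8.0
[ 0.55   -0.0996  0.0227]
[[236.4209 211.046 ]] [[309.1039 165.0791]]
```

View pics/c10.png

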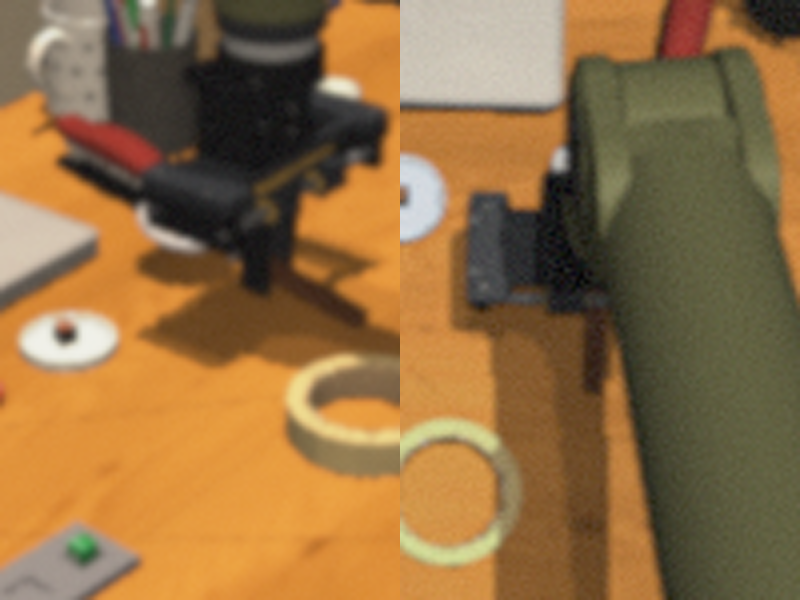

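```bash
python3 -m pendant '[{"tx":0,"ty":0,"tz":0.05,"spin":0,"claw":1},{"tx":0,"ty":0,"tz":0,"spin":0,"claw":0.8},{"tx":0,"ty":0,"tz":0,"spin":0,"claw":0.7},{"tx":0,"ty":0,"tz":0,"spin":0,"claw":0.65},{"tx":-0.1,"ty":0,"tz":0.02,"spin":0,"claw":0.65},{"tx":-0.1,"ty":0,"tz":0,"spin":0,"claw":0.65},{"tx":0,"ty":0,"tz":0,"spin":0,"claw":0.65},{"tx":0,"ty":0,"tz":0,"spin":0,"claw":0.65}]'; python3 - <<'E'
from h import *
np.set_printoptions(precision=4,suppress=True)
T=cams.read_camera("top")[:,:,::-1].copy();S=cams.read_camera("scene")[:,:,::-1].copy()
h=cv2.cvtColor(S,40);print(env.get_obs()['tool_pos'])
m=(h[...,1]<90)&(h[...,2]>120)
for a,c,s,_ in blobs(m,(215,190,260,225),10): print("lens pale",a,c,s,onz("scene",c,.006))
h=cv2.cvtColor(T,40);m=(h[...,2]<80)&(h[...,1]>70)&(h[...,0]<15)
for a,c,s,_ in blobs(m,(290,195,325,240),6): print("handle top",a,c,s,onz("top",c,.012),onz("top",(c[0],s[1]+s[3]),.012))
h=cv2.cvtColor(S,40);m=(h[...,2]<85)&(h[...,1]>70)&(h[...,0]<15)
for a,c,s,_ in blobs(m,(255,205,300,240),6): print("handle scn",a,c,s,onz("scene",c,.012),onz("scene",(s[0]+s[2],s[1]+s[3]),.006))
E
```

```text
time_s: 18.52
tool_pos: [0.5404, -0.0997, 0.0197]
tool_rot: [180.0, -0.0, 0.0]
force: [0.9, 0.1, 0.2]
grip_width: 0.0306
grasp_force: 0.0
[ 0.5406 -0.0997  0.0196]
lens pale 188 [233.9468 214.3564] [224 208  25  12] [ 0.6248 -0.0893  0.006 ]
handle top 7 [301.4286 201.2857] [299 200   6   3] [ 0.5167 -0.0792  0.012 ] [ 0.5118 -0.0793  0.012 ]
handle top 77 [308.2078 208.3247] [306 200   6  18] [ 0.4969 -0.099   0.012 ] [ 0.4689 -0.0994  0.012 ]
handle scn 175 [266.4857 222.2114] [257 208  24  24] [ 0.5178 -0.1007  0.012 ] [ 0.4614 -0.0898  0.006 ]
```

```bash
python3 -m pendant '[{"tx":0,"ty":0,"tz":0,"spin":0,"claw":0.75},{"tx":0,"ty":0,"tz":0,"spin":0,"claw":0.8},{"tx":0,"ty":0,"tz":0,"spin":0,"claw":0.9},{"tx":0,"ty":0,"tz":0,"spin":0,"claw":1},{"tx":0,"ty":0,"tz":0,"spin":0,"claw":1},{"tx":0,"ty":0,"tz":0,"spin":0,"claw":1}]' 30 && python3 -m pendant '[{"tx":0,"ty":0,"tz":-0.2,"spin":0,"claw":1},{"tx":0,"ty":0,"tz":-0.5,"spin":0,"claw":1},{"tx":0,"ty":0,"tz":-0.5,"spin":0,"claw":1},{"tx":0,"ty":0,"tz":-0.2,"spin":0,"claw":1},{"tx":0,"ty":0,"tz":0,"spin":0,"claw":1}]'; python3 - <<'E'
from h import *
np.set_printoptions(precision=4,suppress=True)
p=env.get_obs()['tool_pos'];print(p)
S=cams.read_camera("scene")[:,:,::-1].copy();h=cv2.cvtColor(S,40);m=(h[...,1]<90)&(h[...,2]>120)
print(proj("scene",[p+[.083,0,-.0136],p+[.083+.036,0,-.0136],p+[-.073,0,-.0136]]))
for a,c,s,_ in blobs(m,(205,160,262,215),20): print("lens pale",a,c,s)
m=(h[...,2]<85)&(h[...,1]>70)&(h[...,0]<15)
for a,c,s,_ in blobs(m,(245,180,305,235),6): print("handle",a,c,s)
plan([(.525,.042,.09)],0,claw=1)
E
```

```text
time_s: 19.38
tool_pos: [0.5404, -0.0996, 0.0195]
tool_rot: [180.0, -0.0, 0.0]
force: [-0.0, -0.5, -0.2]
grip_width: 0.0153
grasp_force: 30.0
time_s: 20.0
tool_pos: [0.5407, -0.0998, 0.0902]
tool_rot: [180.0, -0.1, -0.0]
force: [0.1, -1.1, -1.2]
grip_width: 0.0153
grasp_force: 30.0
[ 0.5407 -0.0998  0.0902]
[[236.3655 191.0408]
 [226.5574 187.6623]
 [282.1083 206.7973]]
lens pale 208 [210.0433 169.1683] [205 160  11  20]
lens pale 239 [234.5732 191.1046] [222 185  28  13]
lens pale 61 [208.0656 208.7213] [205 204   9  11]
handle 12 [265.6667 185.    ] [265 180   3  11]
handle 114 [263.693  199.5263] [249 189  32  18]
end [0.5251 0.0422 0.0898] 0.0 rows 3
[{"tx":-0.11,"ty":-1,"tz":-0,"spin":0,"claw":1},{"tx":-0.1,"ty":-1,"tz":-0.01,"spin":0,"claw":1},{"tx":-0.09,"ty":-0.84,"tz":-0,"spin":0,"claw":1}]
```

```bash
python3 -m pendant '[{"tx":-0.05,"ty":-0.4,"tz":0,"spin":0,"claw":1},{"tx":-0.1,"ty":-0.7,"tz":0,"spin":0,"claw":1},{"tx":-0.1,"ty":-0.8,"tz":0,"spin":0,"claw":1},{"tx":-0.06,"ty":-0.6,"tz":0,"spin":0,"claw":1},{"tx":0,"ty":-0.34,"tz":0,"spin":0,"claw":1},{"tx":0,"ty":0,"tz":0,"spin":0,"claw":1},{"tx":0,"ty":0,"tz":0,"spin":0,"claw":1},{"tx":0,"ty":0,"tz":0,"spin":0,"claw":1}]'; python3 - <<'E'
from h import *
np.set_printoptions(precision=4,suppress=True)
p=env.get_obs()['tool_pos'];print(p,env.get_obs()['grasp_force'])
S=cams.read_camera("scene")[:,:,::-1].copy();T=cams.read_camera("top")[:,:,::-1].copy()
print("exp lens",proj("scene",p+[.083,0,-.0136]),proj("top",p+[.083,0,-.0136]),"coil exp",proj("scene",(.609,.0425,.012)))
for n,I,box in(("scene",S,(165,190,240,250)),("top",T,(240,140,300,185))):
    h=cv2.cvtColor(I,40)
    for a,c,s,_ in blobs((h[...,1]<90)&(h[...,2]>110),box,20): print(n,"pale",a,c,s)
h=cv2.cvtColor(S,40)
for a,c,s,_ in blobs(h[...,2]<90,(192,222,222,246),4): print("dark",a,c,s,onz("scene",c,.012))
E
```

```text
time_s: 21.05
tool_pos: [0.525, 0.0408, 0.0893]
tool_rot: [180.0, 0.0, -0.1]
force: [-0.1, 0.1, -0.6]
grip_width: 0.0156
grasp_force: 30.0
[0.525  0.0408 0.0893] 29.999861419200897
exp lens [[206.8336 211.276 ]] [[260.0755 163.4745]] coil exp [[206.9787 232.6386]]
scene pale 1254 [182.2113 211.7081] [165 190  57  47]
scene pale 230 [206.6261 235.9522] [195 229  24  14]
top pale 242 [251.6364 148.6074] [240 141  26  16]
top pale 160 [288.0375 142.925 ] [276 140  24   8]
top pale 101 [276.6535 161.9406] [272 154  11  16]
dark 17 [206.0588 233.2353] [204 232   5   4] [0.6088 0.0463 0.012 ]
```

```bash
python3 -c "
from cell import env
o=env.get_obs();print(o['joint_velocities'].round(2));print(env.sign_off())"
```

```text
[-0.14 -0.1  -0.33  0.12 -0.12 -0.08 -0.1 ]
the job is handed in; nothing more can be done
None
```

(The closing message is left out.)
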